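Check a telescoping spacer column on the step gauge and rack it by length

ROBOT

A 7-joint arm with a two-finger parallel gripper is mounted at the origin on the work surface. World frame = base frame: x ahead of the robot, y to its left, z up, the work surface at z = 0. Lengths are in m, angles in rad, forces in N, time in s.
With the tool pointing down it reaches from about 0.4 to 0.875 m from the base axis. Payload 19.3 kg.
Tool frame: the origin (TCP) lies at the very end of the fingers, on their centre line; the grasp point (between the pads) lies 19 mm behind it; z points along the fingers, y is the direction in which the jaws open and shut (so a half turn about z gives the same grasp; the last joint's range is limited). The gripper opens to 85 mm and grips with 20 to 120 N. Pads are 22 mm wide; open, the fingers measure 114 mm over their backs; the gripper's body (76 mm by 85 mm) begins 54 mm behind the grasp point. The pads swing forward as they close: fully open they stand 13 mm farther back than shut.
Start: joints at [-1.386, 0.521, -0.036, 1.599, 0.021, 1.021, -0.113], TCP at [0.158, 0.605, 0.231] pointing down, gripper open.
Joint ranges: [-2.91, 2.91], [-0.3, 2.13], [-1.5, 1.42], [0.17, 2.43], [-1.26, 4.41], [0.16, 1.93], [-2.52, 2.52]. Speed limits (rad/s): [1.89, 1.89, 2.39, 2.39, 3.01, 3.01, 3.01].

INTERFACE

Orientations are given as [roll, pitch, yaw] about the fixed x, y, z axes, in that order (R = Rz(yaw) Ry(pitch) Rx(roll)).
In Python, from workcell import bot, vision, job_done gives the robot as it stands.
- The arm moves only by the tool arm_command, never from a script. Its arguments are lists of equal length, an entry for each row: "gripper": the finger opening in cm, from 0 to 8.54; "slide": the shift along the tool's x, y, z in cm, a list of three; "turn": the turn, a rotation vector about the tool's x, y, z in degrees, a list of three. A call has 1 to 5 rows; each row is the pose to reach, as a shift and turn from the pose commanded when the call began, along the tool's axes at that moment; what a row does not reach only later rows make up. A row lasts 1/8 s, in which the tool goes at most 62.5 mm and 10.7 degrees, less where a joint would pass 70% of its speed; a pose out of reach is approached as far as the arm can. A call with a gripper value outside its range is refused whole. The fingers move at their own pace and stop on an object; "force" is the grip in N (left out, the last holds). Time passes only in rows, so rows that repeat a pose let the fingers close. It gives the time, the measured TCP pose, the force and the opening at its end, in the units of the state.
- bot.observe(): the state, without advancing time (a new reading comes with each control period).
- vision.grab_frame(name): name is "scene" or "top" or "wrist"; returns the picture (420x560x3 uint8, blue, green, red); there is no depth.
- vision.camera_model(name): a dict with "mtx" (3x3 intrinsics, pixels), "T" (4x4, takes a point from camera to world coordinates). Camera axes: x right, y down, z forward; pixel columns grow to the right and rows downward; lengths in m; the calibration is good to about 2 mm. The wrist camera is an equidistant fisheye: a pixel r from the principal point sees the ray r / f radians off the axis. A picture is of the moment at which its call begins: read the wrist's pose just before it. camera_model takes no time and is no camera call; for the wrist camera it gives the pose at the moment of the call.
- job_done(): hands the job in, once; it reports no verdict.
The state is a dict: "clock": time; "qpos": joint angles; "qd": joint speeds; "joint_efforts": joint torques, N m; "position": TCP position; "tool_rot": TCP orientation; "force": force on the tool from outside, world axes, zero at the start; "moment": the same for the moment, N m; "grip_width": finger opening in m.
Only numpy, scipy, OpenCV 4.12 (cv2) and the standard library are available. Lean on these libraries where they do the work, as an engineer would, in place of code of your own. Each camera call takes 0.05 s, during which the arm holds its last target. There are 200 camera calls.

TASK

Push the telescoping column that stands in the taped square fully home, then stand it upright on the ring of the step gauge and let go. With closed fingers feel its top from above and then the top of the gauge step: if the column is higher than the step lay it in the long-backed slanted cradle, if lower in the short-backed one, foot on the stop, still fully home. Leave the other column and the things around alone.

Things in the scene. Friction and masses are not known exactly. Their poses are not given: they have to be found in the camera images.
- column_a_centre (a point): centre of the steel sleeve (48 mm across, 76 high) of one of two look-alike telescoping columns, 38 mm above the foot; z along the axis to the cap. Above the sleeve: a tube with collar 42 mm across, 6 thick, then a rod with grey cap 38 mm across, 10 thick. Home height 104 mm on one column, 92 on the other, not told which; drawn out at most 140. 0.27-0.41 kg. Grip the sleeve from above, 50-65 mm over the foot, once home
- column_a_inner (a joint): how far this column's innermost rod is drawn out of the middle tube, m: 0 fully home, up to 0.020; slides against about 3.5 N of friction and stays where left
- column_a_mid (a joint): how far this column's middle tube is drawn out of the sleeve, m: 0 fully home, up to 0.020; slides against about 5 N of friction and stays where left. Pressing the cap down moves the innermost first, then this, to a firm stop
- column_b_centre (a point): centre of the steel sleeve (48 mm across, 76 high) of one of two look-alike telescoping columns, 38 mm above the foot; z along the axis to the cap. Above the sleeve: a tube with collar 42 mm across, 6 thick, then a rod with grey cap 38 mm across, 10 thick. Home height 104 mm on one column, 92 on the other, not told which; drawn out at most 140. 0.27-0.41 kg. Grip the sleeve from above, 50-65 mm over the foot, once home
- column_b_inner (a joint): how far this column's innermost rod is drawn out of the middle tube, m: 0 fully home, up to 0.020; slides against about 3.5 N of friction and stays where left
- column_b_mid (a joint): how far this column's middle tube is drawn out of the sleeve, m: 0 fully home, up to 0.020; slides against about 5 N of friction and stays where left. Pressing the cap down moves the innermost first, then this, to a firm stop
- square_mid (a point): centre of the taped square on the bench, 100 mm between tape centre lines, flat; the column to check stands within 20 mm of it. The other column stands apart and stays there. Until both are home the columns cannot be told apart: a hidden stop leaves a 12 mm neck under the cap of the higher one
- gauge: fixed step gauge: steel base 120 x 200 x 14 mm with a dark block 70 x 60 mm (x, y) rising 98 mm over the base's top at its +y end. Origin under the base's centre, z up
- gauge_ring (a point): centre of the scribed ring (68 mm across) on the top face of the base, where the column is stood; the block's side is 82 mm away along the gauge's +y
- gauge_step (a point): centre of the top of the gauge block (the step), 98 mm above the base's top; z up, axes as the gauge
- long_cradle_trough: trough of the long-backed white cradle (back board 88 mm long), fixed, leaning 35 degrees, top end roughly to the robot's left, open side up and to its right. Origin: foot centre of a seated column, on the stop; z up along its axis, x out of the open side, y across. Back board at x = -25 mm, cheeks 28 mm high at y = +-31, free above. Seated sleeve centre: z = 38. For columns higher than the step
- short_cradle_trough: trough of the short-backed white cradle (back board 50 mm long), fixed, leaning 35 degrees, top end roughly to the robot's left, open side up and to its right. Origin: foot centre of a seated column, on the stop; z up along its axis, x out of the open side, y across. Back board at x = -25 mm, cheeks 28 mm high at y = +-31, free above. Seated sleeve centre: z = 38. For columns lower than the step
- wipe_bottle: white bottle, 56 mm across, 130 mm high, bystander; origin at its foot's centre
- mouse: white computer mouse, 105 mm long, 34 mm high, bystander; origin at its underside
- weight: steel knobbed weight, 44 mm across, 54 mm high, bystander; origin at its foot's centre
Not all that is in view belongs to the job. Of the things shaped like the gauge, the steel one is meant.

How it is judged:
On the way, in this order (a step that is already met when the one before it is completed fails the run):
1. the column from the taped square is pushed fully home (both tubes within 2 mm) (((value of joint each of column_a_mid, column_a_inner below 0.002 m and horizontal distance between column_a_centre and square_mid below 0.06 m) or (value of joint each of column_b_mid, column_b_inner below 0.002 m and horizontal distance between column_b_centre and square_mid below 0.06 m))), for 0.1 s.
2. it stands upright on the gauge ring, within 20 mm of its centre, home and let go (((value of joint each of column_a_mid, column_a_inner below 0.002 m and (horizontal distance between column_a_centre and gauge_ring below 0.02 m and z of column_a_centre in the frame of gauge_ring between 0.034 and 0.042 m and angle between column_a_centre's own z axis and vertical below 0.08 rad) and contact force between column_a and the fingers below 0.1 N) or (value of joint each of column_b_mid, column_b_inner below 0.002 m and (horizontal distance between column_b_centre and gauge_ring below 0.02 m and z of column_b_centre in the frame of gauge_ring between 0.034 and 0.042 m and angle between column_b_centre's own z axis and vertical below 0.08 rad) and contact force between column_b and the fingers below 0.1 N))), for 0.2 s.
3. the fingers press on its top while it stands on the ring (over 0.5 N) ((((horizontal distance between column_a_centre and gauge_ring below 0.02 m and z of column_a_centre in the frame of gauge_ring between 0.034 and 0.042 m and angle between column_a_centre's own z axis and vertical below 0.08 rad) and contact force between column_a and the fingers above 0.5 N and z of the grasp point in the frame of gauge_ring above 0.098 m) or ((horizontal distance between column_b_centre and gauge_ring below 0.02 m and z of column_b_centre in the frame of gauge_ring between 0.034 and 0.042 m and angle between column_b_centre's own z axis and vertical below 0.08 rad) and contact force between column_b and the fingers above 0.5 N and z of the grasp point in the frame of gauge_ring above 0.098 m))).
4. the fingers press on the top of the gauge step (over 0.5 N) while the column stands on the ring, not touched (contact force between gauge and the fingers above 0.5 N and z of the grasp point in the frame of gauge_step above 0.005 m and y of the grasp point in the frame of gauge_step between -0.05 and 0.05 m and (((horizontal distance between column_a_centre and gauge_ring below 0.02 m and z of column_a_centre in the frame of gauge_ring between 0.034 and 0.042 m and angle between column_a_centre's own z axis and vertical below 0.08 rad) and contact force between column_a and the fingers below 0.1 N) or ((horizontal distance between column_b_centre and gauge_ring below 0.02 m and z of column_b_centre in the frame of gauge_ring between 0.034 and 0.042 m and angle between column_b_centre's own z axis and vertical below 0.08 rad) and contact force between column_b and the fingers below 0.1 N))).
At the end, for the whole second after the job is handed in: The checked column rests, let go, in the cradle for its length (above the step: long back, below: short), foot end down, centre within 6 mm off the back, 10 sideways, 4 along, axis within 0.12 rad; both tubes within 2 mm of home; the other column within 10 mm of its start ((((z of column_a_centre in the frame of long_cradle_trough between 0.034 and 0.042 m and x of column_a_centre in the frame of long_cradle_trough between -0.006 and 0.006 m and y of column_a_centre in the frame of long_cradle_trough between -0.01 and 0.01 m and angle between the z axis of column_a_centre and the z axis of long_cradle_trough, either way round below 0.12 rad and angle between column_a_centre's own z axis and vertical below 0.9 rad) and value of joint each of column_a_mid, column_a_inner below 0.002 m and contact force between column_a and the fingers below 0.1 N and linear speed of column_a below 0.02 m/s and distance of column_b_centre from where it was at the start of the episode below 0.01 m) or ((z of column_b_centre in the frame of short_cradle_trough between 0.034 and 0.042 m and x of column_b_centre in the frame of short_cradle_trough between -0.006 and 0.006 m and y of column_b_centre in the frame of short_cradle_trough between -0.01 and 0.01 m and angle between the z axis of column_b_centre and the z axis of short_cradle_trough, either way round below 0.12 rad and angle between column_b_centre's own z axis and vertical below 0.9 rad) and value of joint each of column_b_mid, column_b_inner below 0.002 m and contact force between column_b and the fingers below 0.1 N and linear speed of column_b below 0.02 m/s and distance of column_a_centre from where it was at the start of the episode below 0.01 m))); the robot touches nothing.
It fails at once if the other column is shifted by more than 10 mm (distance of each of column_a_centre, column_b_centre from where it was at the start of the episode above 0.01 m).
It fails at once if a column is pressed or knocked with more than 60 N (contact force between any of column_a, column_b and the arm above 60 N).
It fails at once if the bottle is shifted by more than 30 mm (distance of wipe_bottle from where it was at the start of the episode above 0.03 m).
It fails at once if the mouse is shifted by more than 30 mm (distance of mouse from where it was at the start of the episode above 0.03 m).
It fails at once if the weight is shifted by more than 30 mm (distance of weight from where it was at the start of the episode above 0.03 m).
It also fails if it takes over 61 s, if anything falls off the work surface, if the arm or the gripper's body presses on something with over 40 N, if the wrist force passes 120 N, or if a joint passes its speed limit or range.

## Working session

There is one attempt and no reset: what is moved stays moved. The work goes in short steps, Python scripts to look and compute and a tool call to move; the robot and the scene stay as the last step left them, time stands still between calls to the robot, and variables do not carry over. Pictures are saved under pics/ and viewed, about 8 in all and at most 12, crops included, and the job is handed in when it is done.

Besides the shell and the picture viewer there is one more tool, called in YAML: its name, and indented under it one key for each argument. arm_command: Moves the arm, as the interface text tells. Its arguments: {"type":"object","properties":{"gripper":{"type":"array","items":{"type":"number"}},"slide":{"type":"array","items":{"type":"array","items":{"type":"number"}}},"turn":{"type":"array","items":{"type":"array","items":{"type":"number"}}},"force":{"type":"number"}},"required":["gripper","slide","turn"]}

```bash
mkdir -p pics; ls; python3 - <<'E'
from workcell import bot, vision
import cv2,numpy as np
s=bot.observe();print({k:np.round(v,3).tolist() for k,v in s.items()})
for n in("scene","top"):
    cv2.imwrite(f"pics/{n}0.png",vision.grab_frame(n)); m=vision.camera_model(n);print(n,np.round(m["mtx"],1).tolist(),np.round(m["T"],4).tolist())
E
```

```text
pics
{'clock': 0.0, 'qpos': [-1.386, 0.522, -0.036, 1.6, 0.021, 1.021, -0.113], 'qd': [-0.002, -0.001, 0.001, 0.0, -0.001, -0.002, -0.001], 'joint_efforts': [-0.0, -92.71, 1.98, -36.995, 0.018, 0.008, -0.0], 'position': [0.157, 0.604, 0.231], 'tool_rot': [-3.14, 0.0, 2.887], 'force': [-0.169, 0.31, 0.595], 'moment': [-0.021, 0.029, 0.008], 'grip_width': 0.085}
scene [[395.1, 0.0, 280.3], [0.0, 395.1, 215.3], [0.0, 0.0, 1.0]] [[0.7476, 0.4715, -0.4678, 1.0017], [0.6639, -0.5087, 0.5482, -0.543], [0.0205, -0.7204, -0.6933, 0.8634], [0.0, 0.0, 0.0, 1.0]]
top [[442.1, 0.0, 276.2], [0.0, 442.1, 216.9], [0.0, 0.0, 1.0]] [[0.0225, -0.987, 0.1591, 0.3279], [-0.9996, -0.0251, -0.0147, 0.0649], [0.0185, -0.1587, -0.9872, 1.1618], [0.0, 0.0, 0.0, 1.0]]
```

View pics/scene0.png

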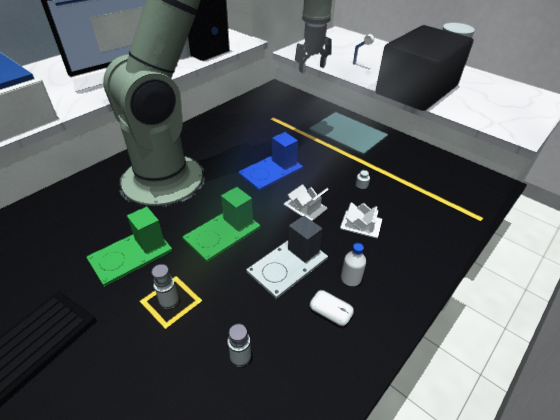

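View pics/top0.png

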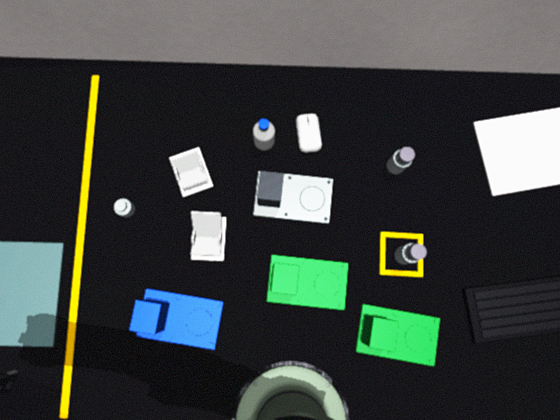

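```bash
cat > h.py <<'E'
import numpy as np,cv2
from workcell import bot,vision
def ray(n,u,v,M=None):
    m=M or vision.camera_model(n);T=m["T"];K=m["mtx"]
    x=(u-K[0,2])/K[0,0];y=(v-K[1,2])/K[1,1]
    if n=="wrist":
        r=np.hypot(x,y);s=np.sin(r)/r if r>1e-9 else 1;d=np.array([x*s,y*s,np.cos(r)])
    else: d=np.array([x,y,1.])
    d=T[:3,:3]@d;return T[:3,3],d/np.linalg.norm(d)
def onz(n,u,v,z,M=None):
    o,d=ray(n,u,v,M);return o+d*(z-o[2])/d[2]
def tri(*rs):
    A=sum(np.eye(3)-np.outer(d,d) for o,d in rs);b=sum((np.eye(3)-np.outer(d,d))@o for o,d in rs);return np.linalg.solve(A,b)
def proj(n,p,M=None):
    m=M or vision.camera_model(n);T=m["T"];q=T[:3,:3].T@(np.asarray(p)-T[:3,3]);K=m["mtx"]
    if n=="wrist":
        r=np.hypot(q[0],q[1]);a=np.arctan2(r,q[2]);q=np.array([q[0]/r*a,q[1]/r*a,1]) if r>1e-9 else np.array([0,0,1.])
    q=K@(q/q[2]);return q[:2]
E
python3 - <<'E'
from h import *
t=cv2.imread("pics/top0.png");s=cv2.imread("pics/scene0.png")
def crop(im,x,y,w,h,k):
    return cv2.resize(im[y:y+h,x:x+w],(w*k,h*k),interpolation=cv2.INTER_CUBIC)
cv2.imwrite("pics/c1.png",np.vstack([np.hstack([crop(t,160,140,80,60,5),crop(s,280,180,80,60,5)]),np.hstack([crop(t,180,205,80,60,5),crop(s,320,190,80,60,5)])]))
# yellow square
m=cv2.inRange(cv2.cvtColor(t,cv2.COLOR_BGR2HSV),(20,100,100),(35,255,255));m[:,:300]=0
c=max(cv2.findContours(m,cv2.RETR_EXTERNAL,2)[0],key=cv2.contourArea);r=cv2.minAreaRect(c);print("sq",r,onz("top",*r[0],0))
# steel gauge plate: bright
g=cv2.cvtColor(t,cv2.COLOR_BGR2GRAY)
m=(g>110).astype(np.uint8);m[:, :200]=0;m[:165]=0;m[235:]=0;m[:,360:]=0
ys,xs=np.where(m);P=np.array([onz("top",x,y,.014)[:2] for x,y in zip(xs,ys)]).astype(np.float32);print("gauge",cv2.minAreaRect(P))
for n,u,v in(("top",312,198),):print("ring",onz(n,u,v,.014))
for nm,a,b in(("sqcol cap",(418,252),(160,271)),("other cap",(406.5,154),(238,331)),("stepctr",(270,185),(306,231))):
    print(nm,tri(ray("top",*a),ray("scene",*b)))
for nm,a,z in(("bottle foot",(263,140),.05),("mouse",(309,132),.02),("weight",(123,207),.04)):print(nm,onz("top",*a,z))
E
```

```text
sq ((401.4859924316406, 253.93504333496094), (44.364013671875, 45.041080474853516), 1.847610354423523) [ 0.42444669 -0.28538938  0.        ]Traceback (most recent call last):
  File "<stdin>", line 12, in <module>
  File "h.py", line 11, in onz
    o,d=ray(n,u,v,M);return o+d*(z-o[2])/d[2]
        ~~~^^^^^^^^^
  File "h.py", line 4, in ray
    m=M or vision.camera_model(n);T=m["T"];K=m["mtx"]
           ~~~~~~~~~~~~~~~~~~~^^^
ValueError: time passes only in moves, steps and waits
```

View pics/c1.png

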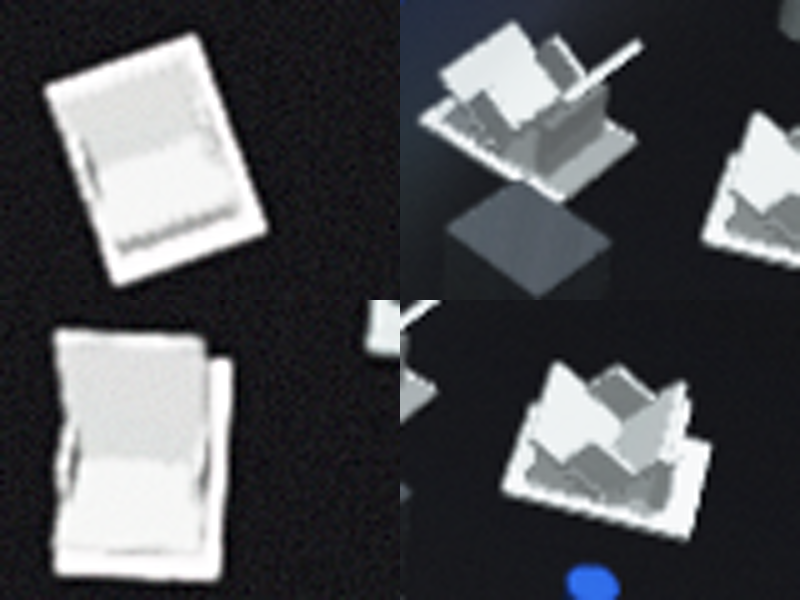

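```bash
python3 - <<'E'
import re
s=open('h.py').read()
s=s.replace("def ray(","_C={}\ndef cam(n):\n    if n=='wrist' or n not in _C: _C[n]=vision.camera_model(n)\n    return _C[n]\ndef ray(",1).replace("M or vision.camera_model(n)","M or cam(n)")
open('h.py','w').write(s)
E
python3 - <<'E'
from h import *
t=cv2.imread("pics/top0.png")
g=cv2.cvtColor(t,cv2.COLOR_BGR2GRAY)
m=(g>110).astype(np.uint8);m[:, :200]=0;m[:165]=0;m[235:]=0;m[:,360:]=0
m[:,:240]=0
ys,xs=np.where(m);P=np.array([onz("top",x,y,.014)[:2] for x,y in zip(xs,ys)]).astype(np.float32);print("gauge",cv2.minAreaRect(P))
print("ring",onz("top",312,198,.014))
for nm,a,b in(("sqcol cap",(418,252),(160,271)),("other cap",(406.5,154),(238,331)),("stepctr",(270,185),(306,231))):
    print(nm,tri(ray("top",*a),ray("scene",*b)))
for nm,a,z in(("bottle",(263,140),.05),("mouse",(309,132),.02),("weight",(123,207),.04),("crA",(191,172),.03),("crB",(208,238),.03)):print(nm,onz("top",*a,z))
for u,v in((44,86),(196,35),(267,232),(118,286)):print("A base",onz("top",160+u/5,140+v/5,.004))
for u,v in((55,575),(220,578),(233,358)):print("B base",onz("top",180+u/5,205+(v-300)/5,.004))
M=cam("wrist");print(np.round(M["T"],3).tolist(),M["mtx"].tolist())
s=bot.observe();from scipy.spatial.transform import Rotation as R;print(np.round(R.from_euler("xyz",s["tool_rot"]).as_matrix(),3))
E
```

```text
gauge ((0.5688497424125671, 0.00396815687417984), (0.20242616534233093, 0.12226326763629913), 85.15293884277344)
ring [ 0.56597114 -0.04597669  0.014     ]
sqcol cap [ 0.41960816 -0.28857858  0.12142858]
other cap [ 0.66248099 -0.27034961  0.11179946]
stepctr [0.57736036 0.06503046 0.09792737]
bottle [0.71007337 0.08750632 0.05      ]
mouse [ 0.74649583 -0.03552934  0.02      ]
weight [0.52431417 0.44137209 0.04      ]
crA [0.62394974 0.27450259 0.03      ]
crB [0.45094098 0.22181431 0.03      ]
A base [0.67020163 0.34118604 0.004     ]
A base [0.70111632 0.26085377 0.004     ]
A base [0.59276162 0.21751947 0.004     ]
A base [0.56123038 0.2952818  0.004     ]
B base [0.39518134 0.26683519 0.004     ]
B base [0.39564719 0.18107794 0.004     ]
B base [0.51187272 0.17899051 0.004     ]
[[0.251, 0.921, 0.3, 0.079], [0.968, -0.238, -0.078, 0.625], [-0.001, 0.31, -0.951, 0.374], [0.0, 0.0, 0.0, 1.0]] [[325.19226210127806, 0.0, 282.5023625611931], [0.0, 325.19226210127806, 205.76820394522517], [0.0, 0.0, 1.0]]
[[-0.968  0.252 -0.   ]
 [ 0.252  0.968 -0.001]
 [-0.    -0.001 -1.   ]]
```

arm_command:
  gripper: [8.5, 8.5, 8.5, 8.5, 8.5]
  slide:
    - [-5, -2.5, -3]
    - [-10, -5, -6]
    - [-15, -7.5, -9]
    - [-20, -10, -10]
    - [-25, -12.5, -10]
  turn:
    - [0, 0, 0]
    - [0, 0, 0]
    - [0, 0, 0]
    - [0, 0, 0]
    - [0, 0, 0]

```text
clock: 0.72
position: [0.3694, 0.4195, 0.3322]
tool_rot: [3.14, 0.001, 2.886]
force: [0.7, 1.1, -0.8]
grip_width: 0.0849
```

arm_command:
  gripper: [8.5, 8.5, 8.5, 8.5, 8.5]
  slide:
    - [-5, -2.5, 0]
    - [-10, -5, 0]
    - [-15, -7.5, 0]
    - [-20, -10, 0]
    - [-22, -11.8, 0]
  turn:
    - [0, 0, 0]
    - [0, 0, 0]
    - [0, 0, 0]
    - [0, 0, 0]
    - [0, 0, 0]

```text
clock: 1.35
position: [0.553, 0.2484, 0.3307]
tool_rot: [-3.14, 0.0, 2.884]
force: [-0.2, -0.5, -0.2]
grip_width: 0.085
```

```bash
python3 - <<'E'
from h import *
import pickle
s=bot.observe();print(s["clock"],s["position"],s["tool_rot"])
M=cam("wrist");im=vision.grab_frame("wrist");pickle.dump((M,im),open("w1.pkl","wb"));cv2.imwrite("pics/w1.png",im)
E
```

```text
1.35 [0.55299978 0.24842581 0.33074892] [-3.14036225e+00  1.42485635e-04  2.88380637e+00]
```

View pics/w1.png

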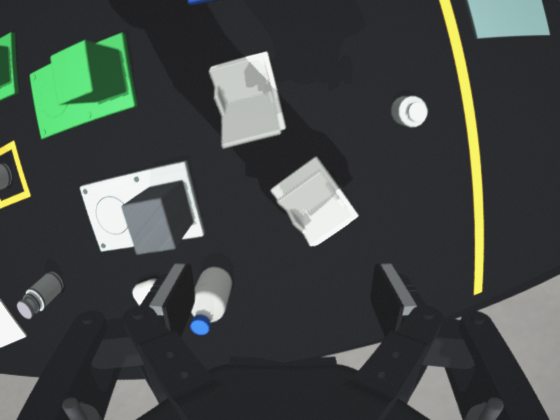

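```bash
python3 - <<'E'
import cv2,numpy as np
im=cv2.imread("pics/w1.png")
c=lambda x,y:cv2.resize(im[y:y+110,x:x+100],(400,440),interpolation=cv2.INTER_CUBIC)
cv2.imwrite("pics/c2.png",np.hstack([c(195,45),c(262,147)]))
E
```

```text
(no output)
```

View pics/c2.png

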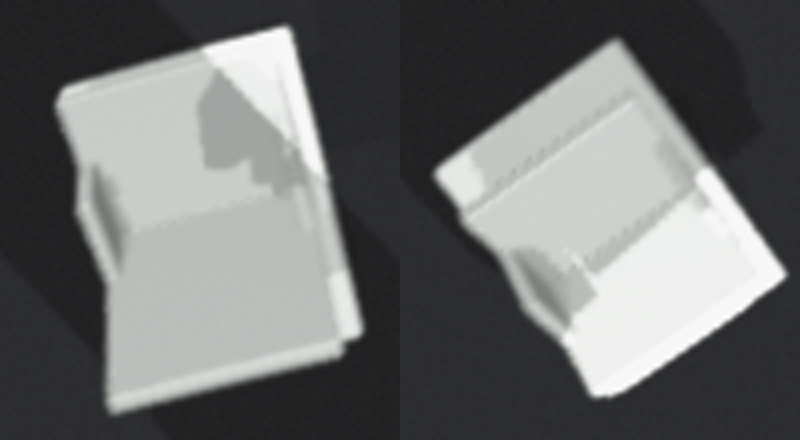

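```bash
python3 - <<'E'
from h import *
import pickle
M,_=pickle.load(open("w1.pkl","rb"))
wB=lambda u,v:ray("wrist",195+u/4,45+v/4,M);wA=lambda u,v:ray("wrist",262+(u-400)/4,147+v/4,M)
tB=lambda u,v:ray("top",180+u/5,205+(v-300)/5);tA=lambda u,v:ray("top",160+u/5,140+v/5)
sB=lambda u,v:ray("scene",280+(u-400)/5,180+v/5);sA=lambda u,v:ray("scene",320+(u-400)/5,190+(v-300)/5)
def T(n,*r):
    p=tri(*r);print(n,np.round(p*1000),"res",[round(1000*np.linalg.norm(np.cross(p-o,d))) for o,d in r])
T("B +x edge -y",wB(110,410),tB(205,340)); T("B +x edge +y",wB(345,350),tB(55,330))
T("B +x edge -y w,s",wB(110,410),sB(640,45))
T("B -x edge -y",wB(65,95),tB(205,550)); T("B -x edge +y",wB(285,30),tB(78,550))
T("B fold -y",wB(130,235),tB(205,457)); T("B fold +y",wB(300,192),tB(75,462))
T("B -x plate -y s,t",sB(440,75),tB(205,550));T("B -x plate +y s,t",sB(515,22),tB(78,550))
T("A +x edge -y",wA(595,395),tA(190,45)); T("A +x edge +y",wA(785,275),tA(60,90))
T("A +x -y s,w",wA(595,395),sA(690,385)) 
T("A -x edge -y",wA(465,210),tA(235,205)); T("A -x edge +y",wA(635,95),tA(115,240))
T("A -x -y s,w",wA(465,210),sA(530,430));T("A -x +y s,w",wA(635,95),sA(558,365))
T("A fold -y",wA(590,270),tA(225,140)); T("A fold +y",wA(700,195),tA(95,165))
E
```

```text
B +x edge -y [507. 185.  85.] res [0, 0]
B +x edge +y [509. 259.  90.] res [1, 1]
B +x edge -y w,s [519. 204. 130.] res [18, 18]
B -x edge -y [405. 188.  37.] res [3, 3]
B -x edge +y [403. 260.  15.] res [8, 8]
B fold -y [456. 192.   8.] res [3, 3]
B fold +y [455. 257.  14.] res [2, 2]
B -x plate -y s,t [408. 186.  48.] res [1, 1]
B -x plate +y s,t [409. 252.  52.] res [6, 6]
A +x edge -y [685. 258.  34.] res [1, 1]
A +x edge +y [680. 343. -30.] res [3, 3]
A +x -y s,w [663. 266. 100.] res [11, 11]
A -x edge -y [599. 230.  42.] res [1, 1]
A -x edge +y [587. 299.  -2.] res [1, 1]
A -x -y s,w [598. 231.  50.] res [0, 0]
A -x +y s,w [575. 296.  44.] res [0, 0]
A fold -y [ 678.  263. -102.] res [8, 8]
A fold +y [633. 316. -13.] res [1, 1]
```

arm_command:
  gripper: [8, 6, 4, 2, 0]
  slide:
    - [0, -6, 0]
    - [0, -12, 0]
    - [0, -18, 0]
    - [0, -24, 0]
    - [0, -30, 0]
  turn:
    - [0, 0, 0]
    - [0, 0, 0]
    - [0, 0, 0]
    - [0, 0, 0]
    - [0, 0, 0]

```text
clock: 2.02
position: [0.4746, -0.0407, 0.3313]
tool_rot: [3.141, 0.0, 2.887]
force: [0.5, -1.0, 0.2]
grip_width: 0.007
```

arm_command:
  gripper: [0, 0, 0, 0, 0]
  slide:
    - [0, -6, 1.5]
    - [0, -12, 3]
    - [0, -18, 4.5]
    - [-0.3, -24, 6]
    - [-0.6, -25.3, 7]
  turn:
    - [0, 0, -3]
    - [0, 0, -6]
    - [0, 0, -9]
    - [0, 0, -12]
    - [0, 0, -14.8]

```text
clock: 2.65
position: [0.4157, -0.2887, 0.2606]
tool_rot: [-3.141, -0.001, -3.141]
force: [1.3, 0.9, 0.6]
grip_width: -0.0
```

```bash
python3 - <<'E'
from h import *
import pickle
s=bot.observe();print(s["clock"],s["position"],s["tool_rot"],np.round(s["qpos"],2))
M=cam("wrist");im=vision.grab_frame("wrist");pickle.dump((M,im),open("w2.pkl","wb"));cv2.imwrite("pics/w2.png",im)
for p in((.4196,-.2886,.121),(.4196,-.2886,0),(.566,-.046,.014)):print(proj("wrist",p,M))
E
```

```text
2.65 [ 0.4157218  -0.28868604  0.26060722] [-3.14082783e+00 -1.01264756e-03 -3.14106247e+00] [ 0.19  0.31  0.37  1.89 -0.14  0.96  2.2 ]
[281.68479667 198.36330262]
[281.97164118 170.95881557]
[442.94974387 272.19549616]
```

View pics/w2.png

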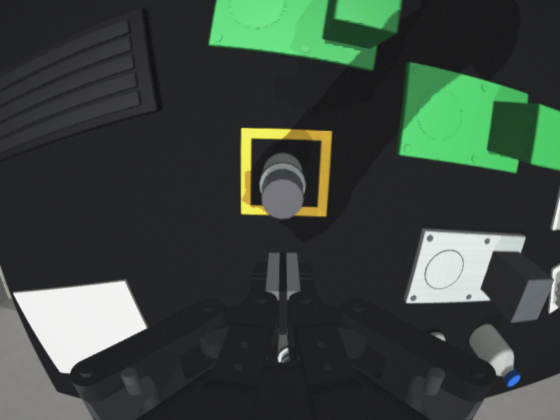

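arm_command:
  gripper: [0, 0, 0, 0]
  slide:
    - [-0.4, 0, 5]
    - [-0.4, 0, 9.5]
    - [-0.4, 0, 11.5]
    - [-0.4, 0, 11.5]
  turn:
    - [0, 0, 0]
    - [0, 0, 0]
    - [0, 0, 0]
    - [0, 0, 0]

```text
clock: 3.2
position: [0.4211, -0.2845, 0.1454]
tool_rot: [3.14, -0.002, -3.138]
force: [-0.2, -1.0, 0.7]
grip_width: -0.0
```

arm_command:
  gripper: [0, 0, 0, 0, 0]
  slide:
    - [0, 0, 0.8]
    - [0, 0, 1.6]
    - [0, 0, 2.4]
    - [0, 0, 3.0]
    - [0, 0, 3.5]
  turn:
    - [0, 0, 0]
    - [0, 0, 0]
    - [0, 0, 0]
    - [0, 0, 0]
    - [0, 0, 0]

```text
clock: 3.82
position: [0.4218, -0.2855, 0.1111]
tool_rot: [-3.141, 0.0, -3.138]
force: [0.9, 0.8, 4.5]
grip_width: -0.0001
```

arm_command:
  gripper: [0, 0, 0, 0]
  slide:
    - [0, -0.2, 0.25]
    - [0, -0.3, 0.5]
    - [0, -0.3, 0.7]
    - [0, -0.3, 0.8]
  turn:
    - [0, 0, 0]
    - [0, 0, 0]
    - [0, 0, 0]
    - [0, 0, 0]

```text
clock: 4.32
position: [0.4223, -0.2884, 0.1041]
tool_rot: [3.142, 0.002, -3.138]
force: [-0.8, 8.0, 33.4]
grip_width: -0.0002
```

arm_command:
  gripper: [0, 3, 8, 8.5, 8.5]
  slide:
    - [0, 0, -3]
    - [0, 0, -8]
    - [0, 0, -14]
    - [0, 0, -15.5]
    - [0, 0, -15.5]
  turn:
    - [0, 0, 0]
    - [0, 0, 0]
    - [0, 0, 0]
    - [0, 0, 0]
    - [0, 0, 0]

```text
clock: 4.95
position: [0.4217, -0.2885, 0.2587]
tool_rot: [-3.141, 0.001, -3.138]
force: [-0.5, 0.4, -1.0]
grip_width: 0.0724
```

```bash
python3 - <<'E'
from h import *
import pickle
M2,_=pickle.load(open("w2.pkl","rb"));print("ring",onz("wrist",445,269,.014,M2))
s=bot.observe();print(s["clock"],s["position"],s["tool_rot"])
M=cam("wrist");im=vision.grab_frame("wrist");pickle.dump((M,im),open("w3.pkl","wb"))
p=proj("wrist",(.422,-.288,.104),M);print(p)
x,y=int(p[0])-50,int(p[1])-70
cv2.imwrite("pics/w3.png",cv2.resize(im[y:y+100,x:x+100],(600,600),interpolation=cv2.INTER_CUBIC));print(x,y)
E
```

```text
ring [ 0.5606513  -0.04361868  0.014     ]
4.95 [ 0.42170576 -0.28850026  0.25866753] [-3.14117954e+00  1.25750411e-03 -3.13796631e+00]
[282.14907145 189.8478456 ]
232 119
```

View pics/w3.png

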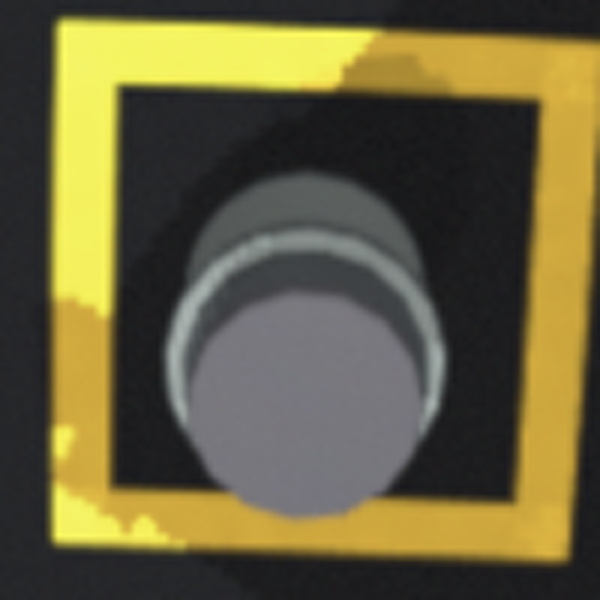

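arm_command:
  gripper: [8.5, 8.5, 8.5, 8.5, 8.5]
  slide:
    - [0.3, 0.1, 5]
    - [0.3, 0.1, 10]
    - [0.3, 0.1, 15]
    - [0.3, 0.1, 20]
    - [0.3, 0.1, 21.9]
  turn:
    - [0, 0, 0]
    - [0, 0, 0]
    - [0, 0, 0]
    - [0, 0, 0]
    - [0, 0, 0]

```text
clock: 5.62
position: [0.4159, -0.2863, 0.0351]
tool_rot: [3.139, -0.006, -3.139]
force: [-0.3, 0.9, 1.2]
grip_width: 0.0847
```

arm_command:
  gripper: [4, 4, 4, 4, 4]
  slide:
    - [0, 0, 0]
    - [0, 0, 0]
    - [0, 0, 0]
    - [0, 0, 0]
    - [0, 0, 0]
  turn:
    - [0, 0, 0]
    - [0, 0, 0]
    - [0, 0, 0]
    - [0, 0, 0]
    - [0, 0, 0]
  force: 40

```text
clock: 6.25
position: [0.4188, -0.2875, 0.0398]
tool_rot: [-3.141, 0.001, -3.138]
force: [-0.7, 0.8, 7.0]
grip_width: 0.0472
```

arm_command:
  gripper: [4, 4, 4, 4, 4]
  slide:
    - [0, 0, -4]
    - [0, 0, -9]
    - [-3, 3, -13]
    - [-8, 7, -16]
    - [-12, 10, -17]
  turn:
    - [0, 0, 0]
    - [0, 0, 0]
    - [0, 0, 0]
    - [0, 0, 0]
    - [0, 0, 0]

```text
clock: 6.88
position: [0.5396, -0.1858, 0.2113]
tool_rot: [-3.141, 0.002, -3.138]
force: [1.3, -0.4, -2.3]
grip_width: 0.0475
```

arm_command:
  gripper: [4, 4]
  slide:
    - [-2.5, 3.5, 0]
    - [-2.5, 3.5, 0]
  turn:
    - [0, 0, 0]
    - [0, 0, 0]

```text
clock: 7.12
position: [0.5645, -0.1484, 0.2089]
tool_rot: [3.14, -0.0, -3.133]
force: [-0.6, -0.7, -3.6]
grip_width: 0.0473
```

```bash
python3 - <<'E'
from h import *
import pickle
s=bot.observe();print(s["clock"],s["position"],s["tool_rot"],s["grip_width"],s["force"])
M=cam("wrist");im=vision.grab_frame("wrist");pickle.dump((M,im),open("w4.pkl","wb"));cv2.imwrite("pics/w4.png",im)
print(proj("wrist",(.565,-.044,.014),M))
E
```

```text
7.125 [ 0.56453294 -0.14835051  0.20885915] [ 3.14042006e+00 -7.83306131e-05 -3.13300837e+00] 0.04729193075095044 [-0.63424677 -0.74924251 -3.57771332]
[376.29782533 181.89683422]
```

View pics/w4.png

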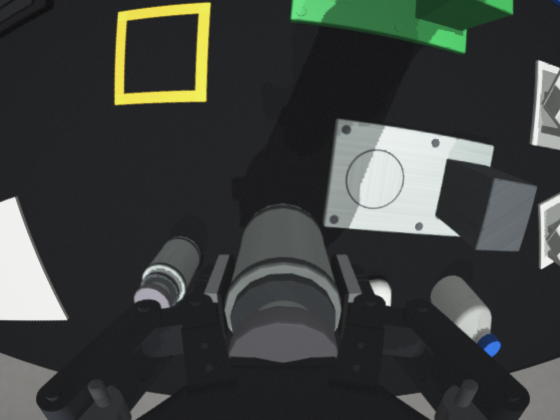

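arm_command:
  gripper: [4, 4, 4, 4, 4]
  slide:
    - [0.2, 5.5, 0]
    - [0.2, 10.3, 2]
    - [0.2, 10.3, 7]
    - [0.2, 10.3, 12]
    - [0.2, 10.3, 14.5]
  turn:
    - [0, 0, 0]
    - [0, 0, 0]
    - [0, 0, 0]
    - [0, 0, 0]
    - [0, 0, 0]

```text
clock: 7.8
position: [0.559, -0.0501, 0.0621]
tool_rot: [-3.141, -0.003, -3.139]
force: [0.7, -0.8, -2.0]
grip_width: 0.0476
```

arm_command:
  gripper: [4, 4, 4]
  slide:
    - [0, 0, 0.5]
    - [0, 0, 0.8]
    - [0, 0, 0.9]
  turn:
    - [0, 0, 0]
    - [0, 0, 0]
    - [0, 0, 0]

```text
clock: 8.18
position: [0.5612, -0.0492, 0.0563]
tool_rot: [-3.142, 0.001, -3.138]
force: [-0.4, 1.1, -3.7]
grip_width: 0.0472
```

arm_command:
  gripper: [4, 4, 4]
  slide:
    - [0, 0.3, 0.1]
    - [0, 0.3, 0.2]
    - [0, 0.3, 0.25]
  turn:
    - [0, 0, 0]
    - [0, 0, 0]
    - [0, 0, 0]

```text
clock: 8.55
position: [0.5611, -0.0456, 0.0537]
tool_rot: [3.141, 0.001, -3.138]
force: [-5.2, 2.7, 21.2]
grip_width: 0.0477
```

arm_command:
  gripper: [5.5, 7, 8.5, 8.5]
  slide:
    - [0, 0, -0.1]
    - [0, 0, -0.1]
    - [0, 0, -0.1]
    - [0, 0, -0.1]
  turn:
    - [0, 0, 0]
    - [0, 0, 0]
    - [0, 0, 0]
    - [0, 0, 0]

```text
clock: 9.05
position: [0.5607, -0.046, 0.0538]
tool_rot: [-3.142, -0.0, -3.138]
force: [-0.2, 0.8, 1.1]
grip_width: 0.0852
```

arm_command:
  gripper: [8.5, 8.5, 6, 1, 0]
  slide:
    - [0, 0, -4]
    - [0, 0, -9]
    - [0, 0, -13]
    - [0, 0, -14]
    - [0, 0, -14]
  turn:
    - [0, 0, 0]
    - [0, 0, 0]
    - [0, 0, 0]
    - [0, 0, 0]
    - [0, 0, 0]

```text
clock: 9.68
position: [0.5607, -0.0459, 0.1938]
tool_rot: [3.141, 0.0, -3.138]
force: [0.4, 0.6, 0.4]
grip_width: 0.0317
```

```bash
python3 - <<'E'
from h import *
import pickle
s=bot.observe();print(s["clock"],s["position"],s["tool_rot"],s["grip_width"],s["force"])
M=cam("wrist");im=vision.grab_frame("wrist");pickle.dump((M,im),open("w5.pkl","wb"));cv2.imwrite("pics/w5.png",im)
for p in ((.5615,-.0455,.118),(.5725,.0665,.112)):print(proj("wrist",p,M))
E
```

```text
9.675 [ 0.56071864 -0.04585537  0.19378878] [ 3.14144340e+00  4.55284270e-04 -3.13791747e+00] 0.03166820149616401 [0.4377639  0.57707736 0.43117642]
[281.71711283 219.53203452]
[422.08040148 229.62471564]
```

View pics/w5.png

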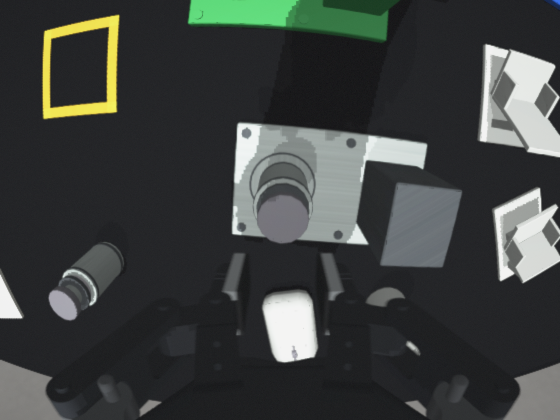

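arm_command:
  gripper: [0, 0, 0, 0, 0]
  slide:
    - [0, 0, 0]
    - [0, 0, 3]
    - [0, 0, 6]
    - [0, 0, 7]
    - [0, 0, 7.2]
  turn:
    - [0, 0, 0]
    - [0, 0, 0]
    - [0, 0, 0]
    - [0, 0, 0]
    - [0, 0, 0]

```text
clock: 10.35
position: [0.5605, -0.0461, 0.1214]
tool_rot: [-3.141, -0.001, -3.138]
force: [-0.4, 1.0, 0.0]
grip_width: -0.0002
```

arm_command:
  gripper: [0, 0, 0, 0, 0]
  slide:
    - [0, 0, 0.2]
    - [0, 0, 0.3]
    - [0, 0, 0.4]
    - [0, 0, 0.42]
    - [0, 0, 0.42]
  turn:
    - [0, 0, 0]
    - [0, 0, 0]
    - [0, 0, 0]
    - [0, 0, 0]
    - [0, 0, 0]

```text
clock: 10.98
position: [0.561, -0.0459, 0.1181]
tool_rot: [3.141, 0.001, -3.138]
force: [-1.1, -0.4, 6.0]
grip_width: -0.0003
```

arm_command:
  gripper: [0, 0, 0, 0, 0]
  slide:
    - [0, 0, -3]
    - [-0.4, 5.5, -3]
    - [-0.8, 11.2, -3]
    - [-0.8, 11.2, 0]
    - [-0.8, 11.2, 0.3]
  turn:
    - [0, 0, 0]
    - [0, 0, 0]
    - [0, 0, 0]
    - [0, 0, 0]
    - [0, 0, 0]

```text
clock: 11.6
position: [0.5673, 0.0662, 0.1134]
tool_rot: [-3.141, -0.003, -3.137]
force: [0.0, -0.8, 1.2]
grip_width: 0.0003
```

arm_command:
  gripper: [0, 0, 0, 0, 0]
  slide:
    - [0, 0, 0.1]
    - [0, 0, 0.2]
    - [0, 0, 0.3]
    - [0, 0, 0.4]
    - [0, 0, 0.4]
  turn:
    - [0, 0, 0]
    - [0, 0, 0]
    - [0, 0, 0]
    - [0, 0, 0]
    - [0, 0, 0]

```text
clock: 12.22
position: [0.5687, 0.0657, 0.112]
tool_rot: [3.141, 0.001, -3.139]
force: [-7.1, -2.4, 22.2]
grip_width: 0.0003
```

arm_command:
  gripper: [0, 0, 0, 0, 0]
  slide:
    - [0, 0, -5]
    - [0, 2, -11]
    - [-1, 7, -15]
    - [-2, 12, -16]
    - [-3, 15.8, -16]
  turn:
    - [0, 0, 0]
    - [0, 0, 0]
    - [0, 0, 0]
    - [0, 0, 0]
    - [0, 0, 0]

```text
clock: 12.85
position: [0.5981, 0.2267, 0.2722]
tool_rot: [3.14, 0.002, -3.137]
force: [-0.6, -0.4, -0.1]
grip_width: 0.0001
```

arm_command:
  gripper: [0]
  slide:
    - [0, 0, 0]
  turn:
    - [0, 0, 0]

```text
clock: 12.98
position: [0.5975, 0.2275, 0.2703]
tool_rot: [3.141, -0.0, -3.134]
force: [-0.1, -1.0, -0.1]
grip_width: 0.0003
```

```bash
python3 - <<'E'
from h import *
import pickle
s=bot.observe();print(s["clock"],s["position"],s["tool_rot"])
M=cam("wrist");im=vision.grab_frame("wrist");pickle.dump((M,im),open("w6.pkl","wb"))
for p in((.435,.2235,.024),(.508,.2235,.088)):print(proj("wrist",p,M))
E
```

```text
12.975 [0.59747803 0.22749439 0.27030398] [ 3.14074535e+00 -2.73842393e-04 -3.13409208e+00]
[279.4051232   36.31036981]
[278.20320037  94.89066935]
```

arm_command:
  gripper: [0, 0, 0, 0, 0]
  slide:
    - [5, 0, 0]
    - [10, 0, 0]
    - [15, 0, 0]
    - [18, 0, 0]
    - [18, 0, 0]
  turn:
    - [0, 0, 0]
    - [0, 0, 0]
    - [0, 0, 0]
    - [0, 0, 0]
    - [0, 0, 0]

```text
clock: 13.65
position: [0.4164, 0.2227, 0.2712]
tool_rot: [3.141, -0.0, -3.138]
force: [-0.3, 0.1, 0.7]
grip_width: -0.0001
```

```bash
python3 - <<'E'
from h import *
import pickle
s=bot.observe();print(s["clock"],s["position"],s["tool_rot"])
M=cam("wrist");im=vision.grab_frame("wrist");pickle.dump((M,im),open("w7.pkl","wb"))
M6,im6=pickle.load(open("w6.pkl","rb"));out=[]
for Mi,i in((M6,im6),(M,im)):
    p=proj("wrist",(.455,.2235,.04),Mi);x=int(np.clip(p[0]-65,0,430));y=int(np.clip(p[1]-65,0,290));print(p,x,y)
    out.append(cv2.resize(i[y:y+130,x:x+130],(400*1,400),interpolation=cv2.INTER_CUBIC))
cv2.imwrite("pics/w67.png",np.hstack(out))
E
```

```text
13.65 [0.41639791 0.22271515 0.2711761 ] [ 3.14050516e+00 -4.90454522e-05 -3.13804659e+00]
[279.12170759  50.31573008] 214 0
[282.02720193 203.93259403] 217 138
```

View pics/w67.png

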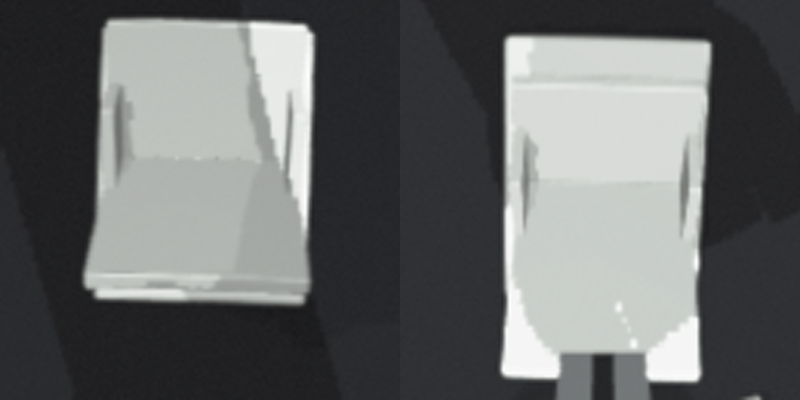

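```bash
python3 - <<'E'
from h import *
import pickle
M6,_=pickle.load(open("w6.pkl","rb"));M7,_=pickle.load(open("w7.pkl","rb"))
k=400/130
a=lambda u,v:ray("wrist",214+u/k,v/k,M6);b=lambda u,v:ray("wrist",217+(u-400)/k,138+v/k,M7)
w1=pickle.load(open("w1.pkl","rb"))[0]
wB=lambda u,v:ray("wrist",195+u/4,45+v/4,w1)
tB=lambda u,v:ray("top",180+u/5,205+(v-300)/5)
def T(n,*r):
    p=tri(*r);print(n,np.round(p*1000,1),"res",[round(1000*np.linalg.norm(np.cross(p-o,d)),1) for o,d in r])
T("fold",a(203,158),b(606,182));T("fold+top",a(203,158),b(606,182),tB(140,458))
T("stop edge",a(209,22),b(608,85));T("stop -y",a(105,22),b(512,85));T("stop +y",a(313,30),b(705,85))
T("board top -y",a(87,273),tB(205,340));T("board top +y",a(308,280),tB(55,330));T("board top -y w1",a(87,273),wB(110,405),tB(205,340));
T("cheek -y",a(122,157),b(527,182));T("cheek +y",a(292,157),b(685,182))
E
```

```text
fold [452.8 225.1  18.8] res [np.float64(0.8), np.float64(0.8)]
fold+top [453.8 224.6  18.4] res [np.float64(1.1), np.float64(1.6), np.float64(2.2)]
stop edge [405.9 226.2  50.7] res [np.float64(0.0), np.float64(0.0)]
stop -y [405.7 190.   51.9] res [np.float64(0.8), np.float64(0.8)]
stop +y [406.5 263.2  45.8] res [np.float64(0.6), np.float64(0.6)]
board top -y [504.1 186.4  92.3] res [np.float64(3.1), np.float64(3.1)]
board top +y [505.1 254.8 115.6] res [np.float64(1.4), np.float64(1.4)]
board top -y w1 [504.4 186.6  90.5] res [np.float64(3.2), np.float64(0.6), np.float64(3.1)]
cheek -y [452.4 193.3  20.3] res [np.float64(0.1), np.float64(0.1)]
cheek +y [452.  258.4  20.7] res [np.float64(0.0), np.float64(0.0)]
```

arm_command:
  gripper: [3, 6, 8.5, 8.5, 8.5]
  slide:
    - [-2.9, -5.4, 0]
    - [-5.8, -10.8, 0]
    - [-8.7, -16.2, 0]
    - [-11.6, -21.6, 0]
    - [-14.5, -26.9, 0]
  turn:
    - [0, 0, 0]
    - [0, 0, 0]
    - [0, 0, 0]
    - [0, 0, 0]
    - [0, 0, 0]

```text
clock: 14.32
position: [0.5649, -0.0482, 0.2706]
tool_rot: [-3.141, 0.0, -3.139]
force: [0.9, 1.2, 0.3]
grip_width: 0.0851
```

arm_command:
  gripper: [8.5, 8.5]
  slide:
    - [0, 0, 4]
    - [0, 0, 4]
  turn:
    - [0, 0, 0]
    - [0, 0, 0]

```text
clock: 14.58
position: [0.5627, -0.0464, 0.2285]
tool_rot: [-3.141, -0.004, -3.14]
force: [-0.9, 0.4, 0.9]
grip_width: 0.0852
```

Down 17.4 cm to z ≈ 0.054, with a small x correction, then grip.

arm_command:
  gripper: [8.5, 8.5, 8.5, 8.5, 8.5]
  slide:
    - [0.1, 0, 5]
    - [0.1, 0, 10]
    - [0.1, 0, 14]
    - [0.1, 0, 17]
    - [0.1, 0, 17.4]
  turn:
    - [0, 0, 0]
    - [0, 0, 0]
    - [0, 0, 0]
    - [0, 0, 0]
    - [0, 0, 0]

```text
clock: 15.2
position: [0.5626, -0.0447, 0.0563]
tool_rot: [3.142, -0.002, -3.137]
force: [0.6, -0.6, -0.1]
grip_width: 0.0849
```

arm_command:
  gripper: [4, 4, 4, 4, 4]
  slide:
    - [0, 0, 0]
    - [0, 0, 0]
    - [0, 0, 0]
    - [0, 0, 0]
    - [0, 0, 0]
  turn:
    - [0, 0, 0]
    - [0, 0, 0]
    - [0, 0, 0]
    - [0, 0, 0]
    - [0, 0, 0]
  force: 45

```text
clock: 15.82
position: [0.5637, -0.0449, 0.0583]
tool_rot: [3.141, 0.002, -3.138]
force: [-2.3, 1.1, 11.9]
grip_width: 0.0471
```

arm_command:
  gripper: [4, 4, 4, 4, 4]
  slide:
    - [0, 0, -4]
    - [0, 0, -9]
    - [0, 3, -14]
    - [1, 8, -17]
    - [2, 13, -17]
  turn:
    - [0, 0, 0]
    - [0, 0, 0]
    - [0, 0, 0]
    - [0, 0, 0]
    - [0, 0, 0]

```text
clock: 16.45
position: [0.5428, 0.0864, 0.2297]
tool_rot: [3.14, 0.004, -3.139]
force: [0.7, 0.4, -3.6]
grip_width: 0.0471
```

arm_command:
  gripper: [4, 4, 4, 4, 4]
  slide:
    - [1, 3.5, 0]
    - [2.5, 7, 0]
    - [4, 10.5, 0]
    - [5.2, 14, 0]
    - [5.2, 14, 0]
  turn:
    - [0, 8, 0]
    - [0, 17, 0]
    - [0, 26, 0]
    - [0, 35, 0]
    - [0, 35, 0]

```text
clock: 17.08
position: [0.4891, 0.2269, 0.225]
tool_rot: [-3.141, -0.616, -3.135]
force: [-0.0, -1.3, -3.4]
grip_width: 0.0473
```

```bash
cat > d.py <<'E'
from h import *
from scipy.spatial.transform import Rotation as R
s=bot.observe();Rt=R.from_euler("xyz",s["tool_rot"]).as_matrix();p=s["position"]
print(s["clock"],np.round(p,4),np.round(s["tool_rot"],3),s["grip_width"],np.round(s["force"],1),np.round(s["qpos"],2))
c,sn=np.cos(np.radians(35)),np.sin(np.radians(35))
W=np.column_stack([[-c,0,sn],[0,1,0],[sn,0,c]]);O=np.array([.4325,.2255,.033])
print("TCP in trough mm",np.round(W.T@(p-O)*1000,1))
G=np.column_stack([[-c,0,sn],[0,1,0],[-sn,0,-c]])
print("turn deg",np.round(np.degrees(R.from_matrix(Rt.T@G).as_rotvec()),1))
for z in(116,46):print("to trough",z,"tool cm",np.round(Rt.T@(O+W@np.array([-.001,0,z/1000])-p)*100,2))
E
python3 d.py
```

```text
17.075 [0.4891 0.2269 0.225 ] [-3.141 -0.616 -3.135] 0.047253730490850576 [-0.  -1.3 -3.4] [-0.61  0.76  0.35  1.4  -0.39  1.63  1.4 ]
TCP in trough mm [ 63.7   1.4 189.8]
turn deg [-0.2 -0.3  0.3]
to trough 116 tool cm [-6.51 -0.14  7.35]
to trough 46 tool cm [-6.54 -0.12 14.35]
```

arm_command:
  gripper: [4, 4, 4, 4, 4]
  slide:
    - [-3, -0.1, 3]
    - [-5.3, -0.1, 6]
    - [-5.3, -0.1, 9]
    - [-5.3, -0.1, 11]
    - [-5.3, -0.1, 11]
  turn:
    - [0, 0, 0]
    - [0, 0, 0]
    - [0, 0, 0]
    - [0, 0, 0]
    - [0, 0, 0]

```text
clock: 17.7
position: [0.4697, 0.2233, 0.1064]
tool_rot: [-3.141, -0.611, -3.138]
force: [0.1, 0.5, -3.2]
grip_width: 0.0467
```

```bash
python3 d.py; python3 - <<'E'
from h import *
w=vision.grab_frame("wrist");s=vision.grab_frame("scene");x,y=(int(v) for v in proj("scene",(.455,.2255,.06)))
cv2.imwrite("pics/p1.png",np.hstack([cv2.resize(w,(533,400)),cv2.resize(s[y-60:y+60,x-40:x+40],(266,400),interpolation=cv2.INTER_CUBIC)]))
E
```

```text
17.7 [0.4697 0.2233 0.1064] [-3.141 -0.611 -3.138] 0.04666384317617056 [ 0.1  0.5 -3.2] [-0.6   0.87  0.32  1.53 -0.43  1.4   1.46]
TCP in trough mm [11.7 -2.2 81.5]
turn deg [-0.1  0.   0.2]
to trough 116 tool cm [-1.27  0.2  -3.45]
to trough 46 tool cm [-1.27  0.22  3.55]
```

View pics/p1.png

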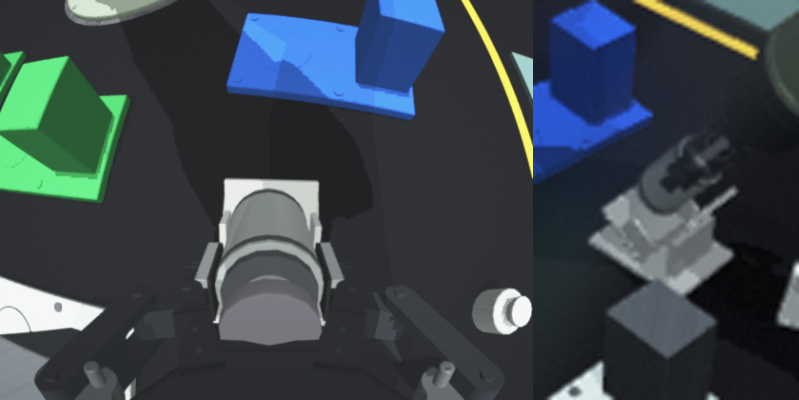

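arm_command:
  gripper: [4, 4, 4, 4]
  slide:
    - [-0.4, 0.2, 1.2]
    - [-0.7, 0.2, 2.2]
    - [-1.0, 0.2, 3.0]
    - [-1.0, 0.2, 3.0]
  turn:
    - [0, 0, 0]
    - [0, 0, 0]
    - [0, 0, 0]
    - [0, 0, 0]

```text
clock: 18.3
position: [0.4606, 0.2255, 0.0751]
tool_rot: [-3.141, -0.612, -3.139]
force: [0.0, 0.1, -2.9]
grip_width: 0.0465
```

```bash
python3 d.py
```

```text
18.3 [0.4606 0.2255 0.0751] [-3.141 -0.612 -3.139] 0.04647672084543676 [ 0.   0.1 -2.9] [-0.61  0.91  0.3   1.56 -0.44  1.34  1.47]
TCP in trough mm [ 1.1  0.  50.6]
turn deg [-0.1 -0.1  0.1]
to trough 116 tool cm [-0.2  -0.02 -6.54]
to trough 46 tool cm [-0.21 -0.    0.46]
```

Free so far. Feel for the stop and back in small steps.

arm_command:
  gripper: [4, 4, 4, 4]
  slide:
    - [0, 0, 0.2]
    - [0, 0, 0.4]
    - [0, 0, 0.5]
    - [0, 0, 0.5]
  turn:
    - [0, 0, 0]
    - [0, 0, 0]
    - [0, 0, 0]
    - [0, 0, 0]

```text
clock: 18.8
position: [0.4582, 0.2257, 0.0717]
tool_rot: [3.142, -0.611, -3.138]
force: [0.1, 0.1, -2.7]
grip_width: 0.0465
```

arm_command:
  gripper: [4, 4, 4, 4]
  slide:
    - [0, 0, 0.1]
    - [0, 0, 0.2]
    - [0, 0, 0.3]
    - [0, 0, 0.3]
  turn:
    - [0, 0, 0]
    - [0, 0, 0]
    - [0, 0, 0]
    - [0, 0, 0]

```text
clock: 19.3
position: [0.457, 0.2256, 0.0697]
tool_rot: [3.141, -0.61, -3.138]
force: [3.7, -0.3, 4.6]
grip_width: 0.0472
```

arm_command:
  gripper: [4, 4, 4, 4]
  slide:
    - [-0.1, 0, -0.05]
    - [-0.2, 0, -0.05]
    - [-0.3, 0, -0.05]
    - [-0.3, 0, -0.05]
  turn:
    - [0, 0, 0]
    - [0, 0, 0]
    - [0, 0, 0]
    - [0, 0, 0]

```text
clock: 19.8
position: [0.4593, 0.2257, 0.0682]
tool_rot: [3.141, -0.611, -3.138]
force: [2.2, -0.7, 5.7]
grip_width: 0.0467
```

arm_command:
  gripper: [4, 4, 4]
  slide:
    - [-0.1, 0, 0]
    - [-0.2, 0, 0]
    - [-0.2, 0, 0]
  turn:
    - [0, 0, 0]
    - [0, 0, 0]
    - [0, 0, 0]

```text
clock: 20.18
position: [0.4597, 0.2257, 0.0678]
tool_rot: [3.141, -0.614, -3.138]
force: [-6.8, -1.8, 16.9]
grip_width: 0.0468
```

arm_command:
  gripper: [5.2, 6, 7, 8, 8]
  slide:
    - [0.1, 0, 0]
    - [0.1, 0, 0]
    - [0.1, 0, 0]
    - [0.1, 0, 0]
    - [0.1, 0, 0]
  turn:
    - [0, 0, 0]
    - [0, 0, 0]
    - [0, 0, 0]
    - [0, 0, 0]
    - [0, 0, 0]

```text
clock: 20.8
position: [0.4601, 0.2257, 0.0673]
tool_rot: [-3.142, -0.611, -3.138]
force: [-0.6, -0.1, 0.3]
grip_width: 0.0802
```

arm_command:
  gripper: [8, 8, 8, 8, 8]
  slide:
    - [0.1, 0, -2]
    - [0.1, 0, -5]
    - [0.1, 0, -9]
    - [0.1, 0, -14]
    - [0.1, 0, -14]
  turn:
    - [0, 0, 0]
    - [0, 0, 0]
    - [0, 0, 0]
    - [0, 0, 0]
    - [0, 0, 0]

```text
clock: 21.42
position: [0.5419, 0.2256, 0.1849]
tool_rot: [3.14, -0.606, -3.138]
force: [0.1, -1.0, -1.0]
grip_width: 0.0797
```

```bash
python3 d.py; python3 - <<'E'
from h import *
M=cam("wrist");w=vision.grab_frame("wrist");s=vision.grab_frame("scene");x,y=(int(v) for v in proj("scene",(.455,.2255,.06)))
z=np.array([.574,0,.819]);O=np.array([.4325,.2255,.033])
for h in(0,.104):
    q=proj("wrist",O+h*z,M);print(q*533/560)
cv2.imwrite("pics/p2.png",np.hstack([cv2.resize(w,(533,400)),cv2.resize(s[y-60:y+60,x-40:x+40],(266,400),interpolation=cv2.INTER_CUBIC)]))
E
```

```text
21.425 [0.5419 0.2256 0.1849] [ 3.14  -0.606 -3.138] 0.07971964090056097 [ 0.1 -1.  -1. ] [-0.55  0.88  0.34  1.27 -0.4   1.64  1.42]
TCP in trough mm [-2.500e+00  1.000e-01  1.871e+02]
turn deg [-0.   0.3  0.2]
to trough 116 tool cm [ 0.18 -0.01  7.11]
to trough 46 tool cm [ 0.22 -0.   14.11]
[268.35605154 170.05252236]
[267.93488554 201.795291  ]
```

View pics/p2.png

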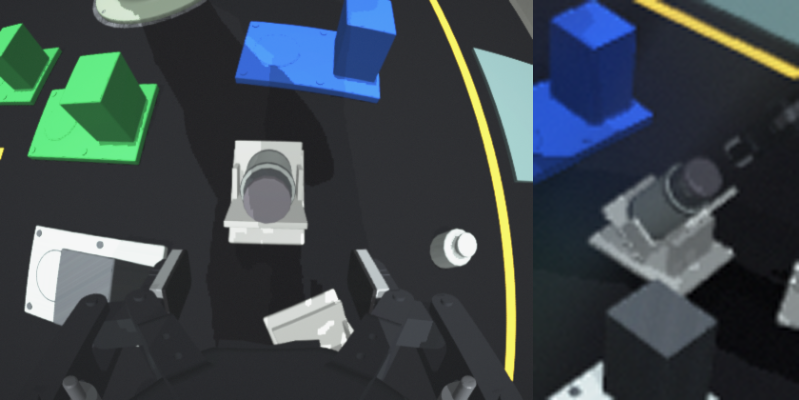

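```bash
python3 -c "
from workcell import job_done
print(job_done())"
```

```text
the job is handed in; nothing more can be done
None
```

The column from the taped square is now in the long-backed cradle, and I handed the job in at about 21 s of the 61 s allowed. `job_done` reports no verdict.

- **Pushing home:** I pressed the cap down to a firm stop at z = 104 mm, with about 33 N on the tool.
- **On the gauge ring:** I stood the column on the ring and let go. With closed fingers I felt its top at 118.1 mm (6 N) and the gauge step at 112.0 mm (22 N). That makes the column about 6 mm higher than the step, so it belonged in the long-backed cradle.
- **In the cradle:** I gripped the column again, tilted it 35° and lowered it until I felt the stop and then the back board. Then I released it and backed the arm away.

**Last checks:** After release the force on the tool was about zero. In the wrist picture the cap centre is about 2 px from where a seated, fully home column should show, and the scene view shows it lying in the trough. I did not measure the tube positions or the other column's position again at the end. No move went near the other column, the bottle, the mouse or the weight.

**Disagreement:** The task says the cradles' top ends point to the robot's left. In the images both lean away from the robot (+x), with the open side towards it. I followed the images, and the contact forces in the long cradle fitted that.

I used all 12 picture views, against the planned 8.

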